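Close up the pellet bin and take off its dust lid

ROBOT

A 7-joint arm with a two-finger parallel gripper is mounted at the origin on a cart in front of the work surface, level with it; the furniture and walls round the work are solid. World frame = base frame: x ahead of the robot, y to its left, z up, the work surface at z = 0. Lengths are in m, angles in degrees, forces in N, time in s.
With the tool pointing down it reaches from about 0.425 to 0.875 m from the base axis. Payload 4.7 kg.
Tool frame: the origin (TCP) lies between the finger pads; the fingertips stand 22 mm ahead of it and the grasp point (between the pads) lies 3 mm ahead of it (env.tip_reach is the distance from the TCP to the fingertips, in m); z points along the fingers, y is the line along which they close (so a half turn about z gives the same grasp; the last joint's range is limited). The gripper opens to 87 mm and grips with 3 to 60 N. Pads are 19 mm wide; open, the fingers measure 117 mm over their backs; the gripper's body (75 mm by 190 mm) begins 51 mm behind the grasp point.
Start: joints at [74.433, 18.392, -4.016, 83.108, 1.295, 78.541, -3.26], TCP at [0.183, -0.624, 0.21] pointing down, gripper open.
Joint ranges: [-163.93, 163.93], [-17.29, 119.83], [-79.2, 71.16], [3.27, 140.29], [-89.18, 269.18], [5.43, 117.66], [-154.24, 154.24]. Speed limits (degrees/s): [147.25, 147.25, 180, 180, 180, 180, 180].

INTERFACE

Orientations are given as [roll, pitch, yaw] about the fixed x, y, z axes, in that order (R = Rz(yaw) Ry(pitch) Rx(roll)).
In Python, from cell import env gives the robot as it stands.
- The arm moves only by the shell command python3 -m creep 'ROWS' [FORCE]. ROWS is JSON, one flat list of numbers, 7 for each row, row after row: the finger opening in mm, from 0 to 87, then the shift along the tool's x, y, z in units of 30 mm (1.0 is 30 mm), then the turn, a rotation vector about the tool's x, y, z in units of 6 degrees (1.0 is 6 degrees). A call has 1 to 12 rows; each row is the pose to reach, as a shift and turn from the pose commanded when the call began, along the tool's axes at that moment; what a row does not reach only later rows make up. A row lasts 1/10 s, in which the tool goes at most 50 mm and 8.59 degrees, less where a joint would pass 70% of its speed; a pose out of reach is approached as far as the arm can. A call with a gripper value outside its range is refused whole. The fingers move at their own pace and stop on an object; FORCE is the grip in N (left out, the last holds). Time passes only in rows, so rows that repeat a pose let the fingers close. It gives the time, the measured TCP pose, the force, the opening and the grip force at its end, in the units of the state.
- env.get_obs(): the state, without advancing time (a new reading comes with each control period).
- env.read_camera(name): name is "side" or "top" or "wrist"; returns a dict with "color" (384x512x3 uint8, red, green, blue), "depth" (384x512 float32, m along the optical axis (not along the pixel's ray), 0 where there is no reading), "fovy" (degrees; the focal length in pixels is half the picture's height over the tangent of half this angle, whatever the lens; pixels are square), "cx", "cy" (the principal point, pixels), "R" (3x3) and "t" (3): a world point X has camera coordinates R X + t. Camera axes: x right, y down, z forward; pixel columns grow to the right and rows downward; lengths in m; the calibration is good to about 2 mm. A picture is of the moment at which its call begins.
- env.sign_off(): hands the job in; it is judged then, once.
The state is a dict: "time_s": time; "qpos": joint angles; "joint_velocities": joint speeds; "effort": joint torques, N m; "tool_pos": TCP position; "tool_rot": TCP orientation; "force": force on the tool from outside, world axes, zero at the start; "wrist_torque": the same for the moment, N m; "grip_width": finger opening in m; "grasp_force": force on a finger pad.
Only numpy, scipy, OpenCV 4.12 (cv2) and the standard library are available. Lean on these libraries where they do the work, as an engineer would, in place of code of your own. Each camera call takes 0.05 s, during which the arm holds its last target. There are 200 camera calls.

TASK

Close up the wax-pellet bin: first push its front hatch shut until it clicks home on its catch, then pick up the nested double lid by the wooden knob, both lids together, and lower it into the bin's round mouth until it is fully seated. Then lift off only the outer lid, leaving the inner lid undisturbed in the mouth, and finish while still holding the outer lid still and level in the gripper, about 10 cm above where it sat. Do not disturb the lidded candle jar or the wick spool.

Things in the scene. Friction and masses are not known exactly. Their poses are not given: they have to be found in the camera images.
- bin_mouth (a point): Centre of the top edge of the round filling neck of the fixed metal pellet bin, 107 mm above the table. The bin is a box 130 x 130 mm, its flat deck 85 mm above the table; the neck stands 22 mm above the deck's middle, bore 42 mm, outside 47 mm. z points up, x from the bin's front (hatch side) to its back.
- hatch (a joint): Angle of the hatch, a flat metal door 6 mm thick, 86 mm wide, 66 mm high (12 to 78 mm above the table) on the bin's front. 0 is shut; it grows as the hatch swings out toward the robot (up to 1.5) and stays where it is left. A sprung ball catch at its free edge resists with about 3 N between about 0.13 and 0.06 rad; past that it snaps to 0 and holds.
- hatch_hinge (a point): A point on the upright hinge axis, half-way up (45 mm above the table), in the middle of the panel's thickness; 68 mm in front of the bin's mouth axis and 47 mm to the bin's left (+y of the bin_mouth frame). The hatch runs from here toward the bin's right, its outer face 3 mm in front of the axis when shut.
- hatch_push (a point): A point on the outer face of the hatch, 66 mm from the hinge axis and 57 mm above the table, a good place to push; it moves with the hatch. Its -x axis is the outward normal of the hatch. A small pull knob sits 32 mm lower and 8 mm farther from the hinge, standing out 14 mm, so keep above it.
- inner_knob (a point): Middle of the inner lid's exposed wooden knob (17 mm diameter, upright): knob top 13.5 mm above, outer lid's top face 13.5 mm below. Inner lid: steel, 0.2 kg, plug 38 mm across and 14 mm deep (tapered foot 34.5 mm below this point) under a flange 52 mm across, 4 mm thick. The outer lid rests loosely on the flange: lifting the knob carries both lids, lifting the outer lid carries it alone. z up.
- inner_seat (a point): Centre of the underside of the inner lid's flange, 20.5 mm below inner_knob; it coincides with bin_mouth when the lid is fully seated.
- outer_mid (a point): Centre of the outer lid, half-way up: a round steel cap 60 mm across, 15 mm high, 0.08 kg, open below, with a 25 mm hole in its top through which the inner lid's knob passes. Skirt edge 7.5 mm below this point, top face 7.5 mm above. Resting on the inner lid it lies 21 mm below inner_knob. With the lids seated, 14 mm are free between skirt and deck. z up.
- jar: White lidded candle jar, the one behind the bin toward the cartons, 70 mm across, 72 mm high, bystander; origin at the centre of its underside.
- spool: Wooden wick spool, 60 mm across, 50 mm high, bystander; origin at the centre of its underside.
Mind the look-alikes: they are no part of the job. Of the things shaped like the part that bears outer_mid, the bare steel one is meant.

How it is judged (in metres and radians):
On the way, in this order (a step that is already met when the one before it is completed fails the run):
1. the hatch is shut on its catch (value of joint hatch below 0.03 rad and contact force between the fingers and hatch below 0.1 N), for 0.2 s.
2. both lids, nested, are seated in the bin's mouth with the hatch shut (horizontal distance between inner_seat and bin_mouth below 0.004 m and z of inner_seat in the frame of bin_mouth between -0.003 and 0.003 m and angle between inner_seat's own z axis and vertical below 0.06 rad and distance between outer_mid and inner_knob below 0.0245 m and value of joint hatch below 0.03 rad), for 0.2 s.
At the end, for the whole second after the job is handed in: The hatch is shut on its catch (under 0.03 rad); the inner lid sits in the mouth (centre within 4 mm, height within 3 mm, tilt under 0.06 rad), untouched; the gripper alone holds the outer lid still, tilted less than 0.25 rad, its middle 60 to 200 mm above the mouth (horizontal distance between inner_seat and bin_mouth below 0.004 m and z of inner_seat in the frame of bin_mouth between -0.003 and 0.003 m and angle between inner_seat's own z axis and vertical below 0.06 rad and value of joint hatch below 0.03 rad and z of outer_mid in the frame of bin_mouth between 0.06 and 0.2 m and angle between outer_mid's own z axis and vertical below 0.25 rad and linear speed of outer_lid below 0.03 m/s and contact force between the fingers and outer_lid above 1 N and contact force between each of inner_lid, bin and outer_lid below 0.05 N and contact force between each of the arm, the fingers and inner_lid below 0.05 N); the arm keeps its last pose, push and grip.
It fails at once if the lids come apart while the inner lid is not seated in the mouth (distance between outer_mid and inner_knob above 0.04 m and not (horizontal distance between inner_seat and bin_mouth below 0.006 m and z of inner_seat in the frame of bin_mouth below 0.005 m)).
It fails at once if the inner lid is pulled up out of the mouth along with the gripped outer lid (contact force between the fingers and outer_lid above 5 N and contact force between the fingers and inner_lid below 0.5 N and horizontal distance between inner_seat and bin_mouth below 0.02 m and z of inner_seat in the frame of bin_mouth above 0.005 m).
It fails at once if the jar is disturbed (distance of jar from where it was at the start of the episode above 0.02 m or angle between jar's own z axis and vertical above 0.3 rad).
It fails at once if the spool is disturbed (distance of spool from where it was at the start of the episode above 0.02 m or angle between spool's own z axis and vertical above 0.3 rad).
It also fails if it takes over 67 s, if anything falls off the work surface, if the arm or the gripper's body presses on something with over 40 N, if the wrist force passes 120 N, or if a joint passes its speed limit or range.

## Working session

There is one attempt and no reset: what is moved stays moved. The work goes in short steps, Python scripts to look and compute and a shell command to move; the robot and the scene stay as the last step left them, time stands still between calls to the robot, and variables do not carry over. Pictures are saved under pics/ and viewed, at most 10 in all, crops included, and the job is handed in when it is done.

```bash
mkdir -p pics; ls
cat > h.py <<'E'
import numpy as np, cv2
from cell import env
from scipy.spatial.transform import Rotation as Ro
def cam(n):
    c=env.read_camera(n); c['f']=c['color'].shape[0]/2/np.tan(np.radians(c['fovy'])/2); c['R']=np.array(c['R']);c['t']=np.array(c['t']); return c
def ray(c,u,v):
    d=c['R'].T@np.array([(u-c['cx'])/c['f'],(v-c['cy'])/c['f'],1]); return -c['R'].T@c['t'],d
def onz(c,u,v,z):
    o,d=ray(c,u,v); return o+d*(z-o[2])/d[2]
def cloud(c):
    h,w=c['depth'].shape; u,v=np.meshgrid(np.arange(w),np.arange(h)); z=c['depth']
    p=np.stack([(u-c['cx'])/c['f']*z,(v-c['cy'])/c['f']*z,z],-1); return (p-c['t'])@c['R']
def proj(c,X):
    p=c['R']@np.array(X)+c['t']; return p[0]/p[2]*c['f']+c['cx'],p[1]/p[2]*c['f']+c['cy']
def save(c,n): cv2.imwrite('pics/'+n,cv2.cvtColor(c['color'],cv2.COLOR_RGB2BGR))
E
python3 - <<'E'
from h import *
a=[cam('top'),cam('side')]
for c in a: print(c['f'],c['cx'],c['cy'],-c['R'].T@c['t'],c['R'][2])
cv2.imwrite('pics/a.png',cv2.cvtColor(a[0]['color'],cv2.COLOR_RGB2BGR))
cv2.imwrite('pics/b.png',cv2.cvtColor(a[1]['color'],cv2.COLOR_RGB2BGR))
print(env.get_obs())
E
```

```text
pics
358.9961457040198 260.7983480169878 203.69632786689456 [0.44028775 0.06555974 1.00123263] [ 0.19404979 -0.00609662 -0.98097274]
483.42802536855567 259.3266875801583 186.5203978876615 [0.13346168 0.88759689 0.64672757] [ 0.45321716 -0.73814157 -0.49974117]
{'time_s': 0.1, 'qpos': array([74.4324696 , 18.43623437, -4.01647459, 83.16514613,  1.29502803,
       78.54230589, -3.26063712]), 'joint_velocities': array([-0.11472988, -0.16082937,  0.0381509 , -0.29113699,  0.04935319,
        0.05364666,  0.11046877]), 'effort': array([-1.00856178e-03, -4.92572165e+01, -4.06077364e-01, -3.13399386e+01,
       -6.39944826e-02,  3.95074754e-02,  6.47679030e-05]), 'tool_pos': array([ 0.18307345, -0.6231609 ,  0.20947916]), 'tool_rot': array([-1.79901549e+02,  5.10933826e-03,  1.63773316e+01]), 'force': array([ 0.54235138, -0.52427376, -0.22069862]), 'wrist_torque': array([ 0.00549297,  0.02546837, -0.02512257]), 'grasp_force': 0.0, 'grip_width': 0.08710245324009774}
```

View pics/a.png

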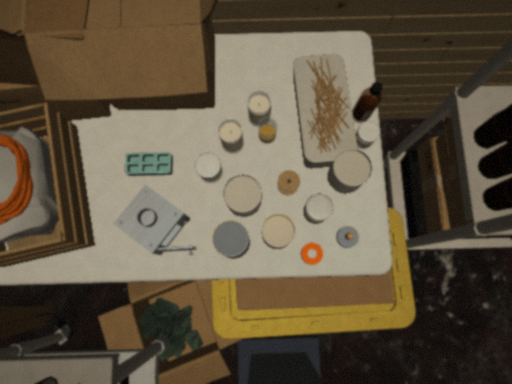

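View pics/b.png

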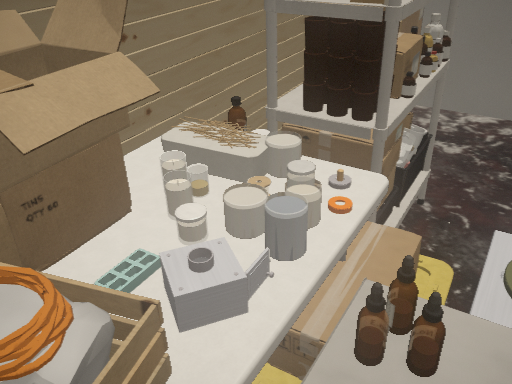

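The top view shows the bin's neck near (148,217), the open hatch near (175,233), the nested lid with its knob near (347,237), and the spool near (288,182). In the side view the neck is at (201,258), the hatch at (259,270), and the lid's knob at (340,175).

Run:
```python
from h import *
t=cam('top'); s=cam('side')
P=cloud(t);Q=cloud(s)
print('base px',proj(t,[0,0,0]),proj(t,[.5,0,0]),proj(t,[.5,.2,0]))
print('neck',onz(t,148,217,.107),onz(s,201,256,.107))
print('knob',P[237,347],onz(t,347,237,.04),onz(s,340,175,.04))
for n,p in dict(table=(280,150),deck=(200,150),lid=(243,352),jar=(168,208),spool=(182,283)).items(): print(n,P[p])
def up(c,x,y,w,h,k,n): cv2.imwrite('pics/'+n,cv2.cvtColor(cv2.resize(c['color'][y:y+h,x:x+w],None,fx=k,fy=k,interpolation=cv2.INTER_CUBIC),cv2.COLOR_RGB2BGR))
up(t,105,175,100,90,6,'c1.png')
a=cv2.resize(s['color'][235:325,150:280],None,fx=5,fy=5,interpolation=2)
cv2.imwrite('pics/c2.png',a[:,:,::-1])
# above-table top points near bin
m=(P[...,1]>.1)&(P[...,2]>.02)&(t['depth']>0)
v,u=np.where(m[175:265,105:205]);
# deck box
d=m&(abs(P[...,2]-.085)<.008); v,u=np.where(d); d2=np.zeros(d.shape,np.uint8); d2[d]=255
n,l,st,ce=cv2.connectedComponentsWithStats(d2); 
for i in range(1,n):
  if st[i,4]>300: 
    p=P[l==i][:,:2].astype(np.float32); print(st[i],cv2.minAreaRect(p),P[l==i].mean(0))
nk=m&(abs(P[...,2]-.107)<.008)&(np.hypot(P[...,0]-onz(t,148,217,.107)[0],P[...,1]-onz(t,148,217,.107)[1])<.04)
print('neck pts',nk.sum(),P[nk].mean(0),cv2.minEnclosingCircle(P[nk][:,:2].astype(np.float32)))
```

```text
base px (np.float64(291.32538109083856), np.float64(453.5706761717548)) (np.float64(283.5457531147286), np.float64(252.1305653880828)) (np.float64(211.29023231642515), np.float64(254.06259213704607))
neck [0.59051976 0.34506248 0.107     ] [0.58679909 0.35516368 0.107     ]
knob [ 0.53305404 -0.16826887  0.04304368] [ 0.53334872 -0.16901163  0.04      ] [ 0.53039884 -0.16111152  0.04      ]
table [ 0.43422435  0.36792564 -0.00281536]
deck [0.63921453 0.34861739 0.08387724]
lid [ 0.51812697 -0.18491817  0.02550206]
jar [0.72572136 0.19920986 0.07208771]
spool [ 0.68758991 -0.00271758  0.04887665]
[  0 115  84 148 495] ((0.6575539708137512, 0.5721316933631897), (0.18043994903564453, 0.41316574811935425), 71.81653594970703) [0.6551529  0.5705671  0.08523875]
[218 121  23  19 334] ((0.8268876075744629, 0.13938942551612854), (0.05483363941311836, 0.052942320704460144), 65.1318130493164) [0.82834881 0.13965702 0.0821969 ]
[223 174  23  39 700] ((0.6512872576713562, 0.12902481853961945), (0.057237349450588226, 0.10093189775943756), 89.26763916015625) [0.65161873 0.12531545 0.08186557]
[ 113  184   79   70 2325] ((0.5712422728538513, 0.3249806761741638), (0.20184358954429626, 0.12977658212184906), 52.05204772949219) [0.58838647 0.34888942 0.08526807]
neck pts 88 [0.59195376 0.35101853 0.10547401] ((0.5923437476158142, 0.35186660289764404), 0.024061793461441994)
```

View pics/c1.png

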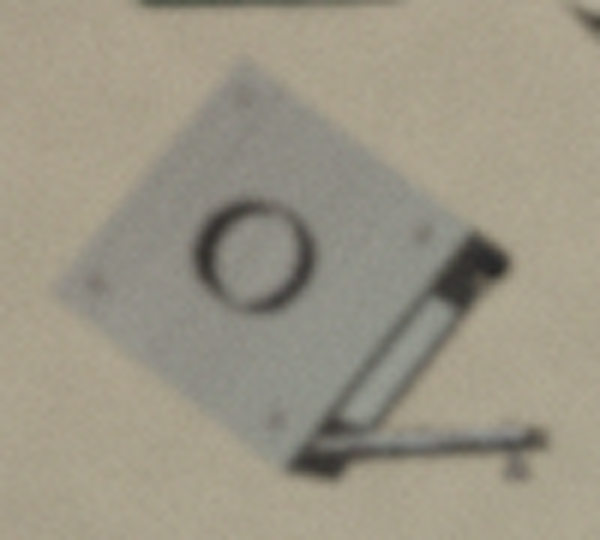

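View pics/c2.png

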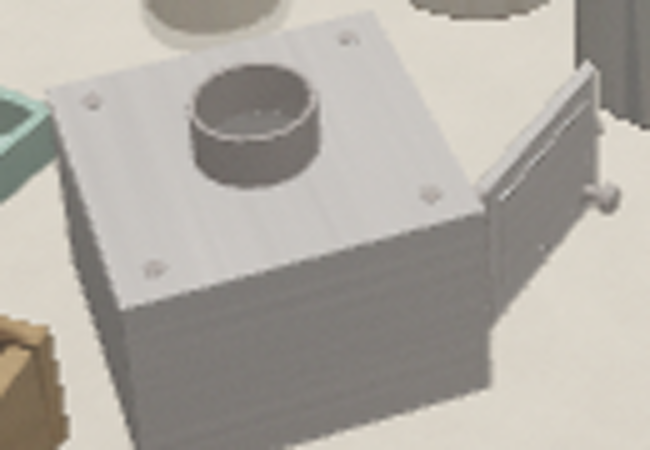

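The crops show a bin yaw of about 45°, the hinge at its lower corner, crop pixel (325,445), and the hatch's free edge at (540,437) with its pull knob below. The mouth centre is at crop (255,257).

Run:
```python
from h import *
t=cam('top'); s=cam('side')
g=lambda x,y,z:onz(t,105+x/6-.42,175+y/6-.42,z)[:2]
A,B,C,D=[g(x,y,.085) for x,y in[(245,58),(478,233),(288,467),(52,290)]]
print('corners',A,B,C,D,[np.linalg.norm(q) for q in(A-B,B-C,C-D,D-A)],'ctr',(A+B+C+D)/4)
xs=(A-B)+(D-C); yaw=np.degrees(np.arctan2(xs[1],xs[0])); ys=(C-B)+(D-A); print('yaw',yaw,np.degrees(np.arctan2(ys[1],ys[0]))-90)
gs=lambda x,y,z:onz(s,150+x/5-.4,235+y/5-.4,z)[:2]
print('side corners',gs(122,308,.085),gs(487,212,.085),gs(375,12,.085),gs(47,92,.085), 'neck',gs(255,102,.107))
print('neck top',g(255,257,.107))
M=np.array((A+B+C+D)/4); 
y=np.radians(yaw); ex=np.array([np.cos(y),np.sin(y)]); ey=np.array([-ex[1],ex[0]])
H=M-.068*ex+.047*ey; print('hinge',H)
# hatch ends by top image at z=.078
h0=g(325,445,.078);h1=g(540,437,.078);print('hatch top pts',h0,h1,np.linalg.norm(h1-h0))
d=h1-H; ang=np.arctan2(d[1],d[0])-np.arctan2(-ey[1],-ey[0]); print('angle',ang)
s1=gs(488,195,.078);s2=gs(592,66,.078);print('side hatch',s1,s2)
# lid
for c,(u0,v0,r) in ((t,(347,237,20)),(s,(340,178,25))):
  a=c['color'][v0-r:v0+r,u0-r:u0+r]; cv2.imwrite('pics/l%d.png'%r,cv2.resize(a,None,fx=10,fy=10,interpolation=2)[:,:,::-1])
i=np.hstack([cv2.resize(cv2.imread('pics/l20.png'),(400,400)),cv2.resize(cv2.imread('pics/l25.png'),(400,400))]);cv2.imwrite('pics/l.png',i)
```

```text
corners [0.68164738 0.36173035] [0.60114017 0.25854124] [0.50302098 0.3372253 ] [0.58116021 0.44078611] [np.float64(0.13087934844939428), np.float64(0.12577184109599618), np.float64(0.12973273336658195), np.float64(0.12785728372363628)] ctr [0.59174219 0.34957075]
yaw 52.49971414463938 51.542219881574596
side corners [0.57965572 0.44294662] [0.4987587  0.34138168] [0.60078489 0.26205633] [0.6803323  0.36521296] neck [0.58917383 0.35319002]
neck top [0.58952586 0.34734261]
hinge [0.51305867 0.3242349 ]
hatch top pts [0.51240204 0.32383737] [0.5133687  0.23227781] 0.09156466208232188
angle -0.9129215136518949
side hatch [0.50790561 0.32658131] [0.51327335 0.24250744]
```

View pics/l.png

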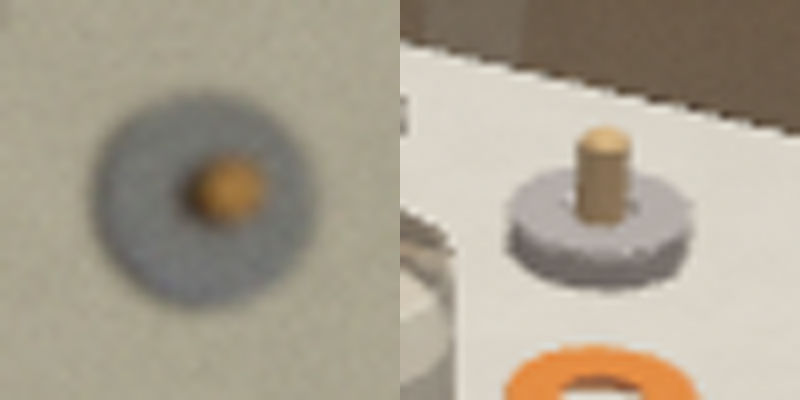

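The lid crop shows an upright knob and a bare steel outer lid, with the orange ring nearby as a bystander. The bin yaw is about 52° with the mouth near (0.590,0.350), and the hatch is open about 0.9 rad. I'll check the path for obstacles, then go to look at the lid.

Run:
```python
from h import *
for n in('top','side'):
  c=cam(n);P=cloud(c);ok=c['depth']>0
  X=P[ok];m=(X[:,2]>.05)&(X[:,0]<.6)&(X[:,1]<-.2)&(X[:,0]>-.1)
  Y=X[m]; k,cnt=np.unique(np.floor(Y[:,:2]/.05).astype(int),axis=0,return_counts=True)
  print(n,[(round(a*.05,2),round(b*.05,2),round(Y[(np.floor(Y[:,:2]/.05)==[a,b]).all(1),2].max(),2)) for (a,b),q in zip(k,cnt) if q>3])
```

```text
top [(np.float64(0.5), np.float64(-0.55), np.float64(0.17)), (np.float64(0.55), np.float64(-0.6), np.float64(0.12)), (np.float64(0.55), np.float64(-0.55), np.float64(0.17))]
side [(np.float64(0.45), np.float64(-2.9), np.float64(0.08)), (np.float64(0.5), np.float64(-2.9), np.float64(0.08)), (np.float64(0.5), np.float64(-1.45), np.float64(0.29)), (np.float64(0.5), np.float64(-1.4), np.float64(0.22)), (np.float64(0.5), np.float64(-1.3), np.float64(0.12)), (np.float64(0.5), np.float64(-1.25), np.float64(0.11)), (np.float64(0.5), np.float64(-1.2), np.float64(0.09)), (np.float64(0.5), np.float64(-1.15), np.float64(0.1)), (np.float64(0.5), np.float64(-0.95), np.float64(0.36)), (np.float64(0.5), np.float64(-0.9), np.float64(0.37)), (np.float64(0.5), np.float64(-0.85), np.float64(0.38)), (np.float64(0.5), np.float64(-0.8), np.float64(0.38)), (np.float64(0.5), np.float64(-0.75), np.float64(0.39)), (np.float64(0.5), np.float64(-0.7), np.float64(0.4)), (np.float64(0.5), np.float64(-0.65), np.float64(0.4)), (np.float64(0.5), np.float64(-0.6), np.float64(0.4)), (np.float64(0.5), np.float64(-0.55),
[... 326 characters left out ...]
at64(-1.25), np.float64(0.2)), (np.float64(0.55), np.float64(-1.2), np.float64(0.18)), (np.float64(0.55), np.float64(-1.15), np.float64(0.2)), (np.float64(0.55), np.float64(-1.1), np.float64(0.2)), (np.float64(0.55), np.float64(-1.05), np.float64(0.2)), (np.float64(0.55), np.float64(-1.0), np.float64(0.2)), (np.float64(0.55), np.float64(-0.95), np.float64(0.2)), (np.float64(0.55), np.float64(-0.9), np.float64(0.2)), (np.float64(0.55), np.float64(-0.85), np.float64(0.2)), (np.float64(0.55), np.float64(-0.8), np.float64(0.31)), (np.float64(0.55), np.float64(-0.65), np.float64(0.4)), (np.float64(0.55), np.float64(-0.6), np.float64(0.34)), (np.float64(0.55), np.float64(-0.55), np.float64(0.42))]
```

```bash
python3 -m creep '[87,1.2,-0.96,-1.33,0,0,-0.5, 87,2.4,-1.9,-1.33,0,0,-1, 87,3.6,-2.9,-1.33,0,0,-1.5, 87,4.8,-3.8,-1.33,0,0,-2, 87,6,-4.8,-1.33,0,0,-2.5, 87,7.2,-5.8,-1.33,0,0,-3, 87,8.4,-6.7,-1.33,0,0,-3.5, 87,9.6,-7.7,-1.33,0,0,-4, 87,10.8,-8.6,-1.33,0,0,-4.5, 87,12,-9.6,-1.33,0,0,-5, 87,13.2,-10.5,-1.33,0,0,-5.5, 87,14.39,-11.5,-1.33,0,0,-5.93]'; python3 -m creep '[0,0,0,0,0,0,0,0,0,0,0,0,0,0]'
python3 - <<'E'
from h import *
o=env.get_obs();print(o['qpos'],o['tool_pos'],o['tool_rot'])
c=cam('wrist');print(c['f'],-c['R'].T@c['t'],c['R'][2],proj(c,[.533,-.167,.041]))
save(c,'w1.png')
E
```

```text
time_s: 1.6
tool_pos: [0.501, -0.1697, 0.2507]
tool_rot: [179.9, 0.0, 52.0]
force: [0.5, 0.0, -0.6]
grip_width: 0.087
grasp_force: 0.0
time_s: 1.8
tool_pos: [0.5006, -0.1698, 0.2504]
tool_rot: [180.0, 0.0, 52.1]
force: [0.0, -1.2, -0.0]
grip_width: 0.078
grasp_force: 0.0
[ 45.33067237   4.14519657 -30.85149874  95.92048797   2.17962314
  80.52083098 -23.69305069] [ 0.50057522 -0.16984689  0.25043576] [1.79985186e+02 2.13776242e-02 5.21206789e+01]
321.9513339105 [ 0.54985526 -0.10684933  0.42497712] [-0.17765638 -0.22850838 -0.95719493] (np.float64(276.001330388927), np.float64(142.82438763238034))
```

View pics/w1.png

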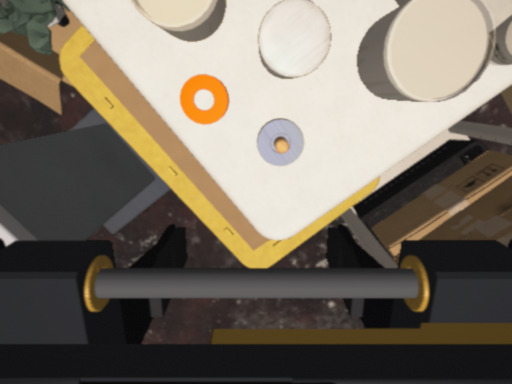

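The wrist view shows the steel lid at (281,141) with the knob tip at (282,146), clear of the orange ring. Next I'll triangulate them against the top and side views.

```bash
cat >> h.py <<'E'
def tri(obs):
    A=np.zeros((3,3));b=np.zeros(3)
    for c,u,v in obs:
        o,d=ray(c,u,v);d=d/np.linalg.norm(d);M=np.eye(3)-np.outer(d,d);A+=M;b+=M@o
    X=np.linalg.solve(A,b); return X,[np.round(np.subtract(proj(c,X),(u,v)),1) for c,u,v in obs]
def blob(c,x,y,r,lo,hi):
    h=cv2.cvtColor(c['color'],cv2.COLOR_RGB2HSV); m=cv2.inRange(h,lo,hi); k=np.zeros_like(m); cv2.circle(k,(int(x),int(y)),r,255,-1); m&=k
    n,l,s,ce=cv2.connectedComponentsWithStats(m); i=1+np.argmax(s[1:,4]); return l==i,ce[i],s[i]
E
python3 - <<'E'
from h import *
w=cam('wrist');t=cam('top');s=cam('side')
T=[]
for n,c,x,y in(('w',w,282,146),('t',t,350,236),('s',s,340,174)):
  m,ce,st=blob(c,x,y,9,(8,90,60),(25,255,255)); print(n,ce,st); T.append((c,*ce))
  P=cloud(c)[m]; P=P[P[:,2]>.005]; print(' depth knob',np.median(P,0),P[:,2].max())
print('knob tri',tri(T[:2]),tri(T))
for n,c,x,y in(('w',w,281,142),('t',t,347,237)):
  h=cv2.cvtColor(c['color'],cv2.COLOR_RGB2HSV); print(h[int(y)+ (-12 if n=='w' else 6),int(x)-8])
  P=cloud(c);k=(np.hypot(P[...,0]-.533,P[...,1]+.167)<.045)&(P[...,2]>.015)&(P[...,2]<.035)
  print(n,k.sum(),np.median(P[k],0),cv2.minEnclosingCircle(P[k][:,:2].astype(np.float32)))
# bluish mask
m,ce,st=blob(w,281,142,30,(105,20,60),(150,255,255)); print(st)
cs,_=cv2.findContours(m.astype(np.uint8),0,1);e=cv2.fitEllipse(max(cs,key=len));print(e, onz(w,*e[0],.0275),onz(w,*e[0],.02))
print(env.get_obs()['tool_pos'])
E
```

```text
w [280.98601399 143.90909091] [275 137  13  14 143]
 depth knob [ 0.53632799 -0.17247917  0.04775834] 0.42480993910446435
t [349.13888889 235.61111111] [346 233   7   6  36]
 depth knob [ 0.53557964 -0.17263801  0.04757076] 0.05339861548922852
s [339.70588235 174.47058824] [337 169   6  12  51]
 depth knob [ 0.53343099 -0.16728711  0.03917822] 0.6467275659557644
knob tri (array([ 0.53621813, -0.17255338,  0.04865769]), [array([0. , 0.3]), array([-0.1, -0.1])]) (array([ 0.53673674, -0.17569277,  0.03321043]), [array([1. , 0.1]), array([-0.4,  0.3]), array([ 0. , -0.1])])
[120  21 203]
w 1587 [ 0.53779945 -0.17050888  0.02109411] ((0.5367771983146667, -0.17301322519779205), 0.029874153435230255)
[ 27  21 109]
t 343 [ 0.53576192 -0.17212907  0.02123675] ((0.5376495718955994, -0.1743975728750229), 0.030142517760396004)
[258 120  33  43 584]
((273.67523193359375, 141.17897033691406), (29.976890563964844, 37.54086685180664), 172.29287719726562) [ 0.53057243 -0.16757983  0.0275    ] [ 0.53021677 -0.1686927   0.02      ]
[ 0.49935364 -0.17271919  0.25026044]
```

The knob axis is at (0.5365,-0.1725) with its top at z 0.048, and the outer lid's top face at 0.021. That agrees with the lids standing on the plug foot. Next is the hatch.

```bash
python3 -m creep '[0,1.2,-1.03,0,0,0,0,0,2.4,-2.07,0,0,0,0,0,3.6,-3.1,0,0,0,0,0,4.8,-4.15,0,0,0,0,0,6,-5.2,0,0,0,0,0,7.2,-6.2,0.3,0,0,0,0,8.4,-7.25,0.7,0,0,0,0,9.63,-8.3,1.2,0,0,0,0,9.63,-8.3,1.67,0,0,0,0,9.63,-8.3,1.67,0,0,0,0,9.63,-8.3,1.67,0,0,0]'
python3 - <<'E'
from h import *
print(env.get_obs()['tool_pos'])
c=cam('wrist');M=[.5905,.35,.107];print(proj(c,M),proj(c,[.5116,.3254,.078]))
save(c,'w2.png')
P=cloud(c);k=(abs(P[...,2]-.107)<.007)&(np.hypot(P[...,0]-.5905,P[...,1]-.35)<.035)
print('neck',k.sum(),cv2.minEnclosingCircle(P[k][:,:2].astype(np.float32)))
E
```

```text
time_s: 3.1
tool_pos: [0.4827, 0.2077, 0.2001]
tool_rot: [180.0, 0.1, 51.8]
force: [0.5, -0.2, 0.9]
grip_width: 0.0004
grasp_force: 0.0
[0.48274618 0.20772882 0.20011158]
(np.float64(251.28103563815392), np.float64(-53.520290474082884)) (np.float64(197.3158286935898), np.float64(54.898272330591794))
neck 0 ((0.0, 0.0), 0.0)
```

View pics/w2.png

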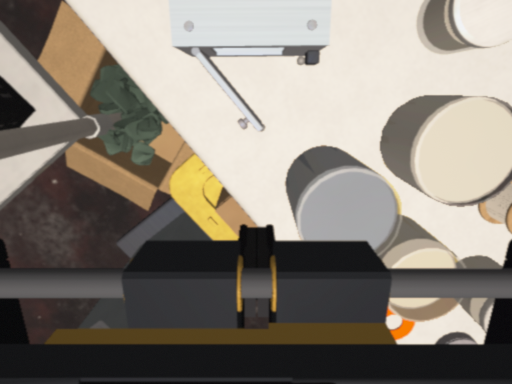

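The wrist view shows the bin front edge level, which confirms yaw 52°. The hatch runs from (197,52) to (262,128). The steel tin at (345,210) is close to the gripper's long body, so I'll measure it before turning.

Run:
```python
from h import *
c=cam('wrist');P=cloud(c)
print(P[210,345],P[150,460],proj(cam('top'),P[210,345]))
t=cam('top');Q=cloud(t);m=(np.hypot(Q[...,0]-P[210,345,0],Q[...,1]-P[210,345,1])<.06)&(Q[...,2]>.09);print(cv2.minEnclosingCircle(Q[m][:,:2].astype(np.float32)),np.percentile(Q[m][:,2],[5,50,95]))
for u,v in((262,128),(255,120),(197,53)):print(onz(c,u,v,.078))
print(env.get_obs()['qpos'])
```

```text
[0.5329088  0.14305655 0.10720625] [0.64939381 0.1134577  0.07953695] (np.float64(228.37721476011072), np.float64(237.70861491010666))
((0.5303371548652649, 0.15027673542499542), 0.056978195905685425) [0.10792703 0.39267947 0.62952776]
[0.51772199 0.24248989 0.078     ]
[0.51713734 0.25205186 0.078     ]
[0.51296667 0.32679619 0.078     ]
[ 22.07506175   7.68423208 -51.80616106 100.01941457   6.29922856
  75.24016031 -69.30708539]
```

```bash
python3 -m creep '[0,0,0,0,0,0,-1.4,0,0,0,0,0,0,-2.8,0,0,0,0,0,0,-4.2,0,0,0,0,0,0,-5.6,0,0,0,0,0,0,-7,0,0,0,0,0,0,-8.4,0,0,0,0,0,0,-9.8,0,0,0,0,0,0,-11.2,0,0,0,1.2,0,0,-12.6,0,0,0,2.6,0,0,-14,0,0,0,4.1,0,0,-15,0,0,0,4.1,0,0,-15]'; python3 -m creep '[0,0,0,0,0,0,0,0,0,0,0,0,0,0]'
```

```text
time_s: 4.5
tool_pos: [0.4784, 0.207, 0.0725]
tool_rot: [-179.5, -0.3, 141.9]
force: [-0.4, -0.8, -0.0]
grip_width: 0.0004
grasp_force: 0.0
time_s: 4.7
tool_pos: [0.4841, 0.2107, 0.0799]
tool_rot: [179.8, 0.1, 141.8]
force: [1.2, 0.1, -0.0]
grip_width: 0.0006
grasp_force: 0.0
```

```bash
python3 -m creep '[0,0,0.3,0,0,0,0,0,0,0.6,0,0,0,0,0,0,0.9,0,0,0,0,0,0,1.2,0,0,0,0,0,0,1.5,0,0,0,0,0,0,1.8,0,0,0,0,0,0,2.1,0,0,0,0,0,0,2.3,0,0,0,0,0,0,2.5,0,0,0,0,0,0,2.65,0,0,0,0,0,0,2.8,0,0,0,0,0,0,2.9,0,0,0,0]'; python3 -m creep '[0,0,0.07,0,0,0,0,0,0,0.14,0,0,0,0,0,0,0.2,0,0,0,0,0,0,0.2,0,0,0,0]'
python3 - <<'E'
from h import *
t=cam('wrist');save(t,'t3.png');print(proj(t,[.5116,.3254,.078]))
E
```

```text
time_s: 5.9
tool_pos: [0.5359, 0.2788, 0.0772]
tool_rot: [-180.0, 0.0, 142.0]
force: [-0.6, 0.0, 0.1]
grip_width: 0.0005
grasp_force: 0.0
time_s: 6.3
tool_pos: [0.5395, 0.2834, 0.0772]
tool_rot: [180.0, 0.0, 142.0]
force: [-0.6, -0.2, 0.6]
grip_width: 0.0002
grasp_force: 0.0
(np.float64(284.9250470118135), np.float64(152.95683259238226))
```

View pics/t3.png

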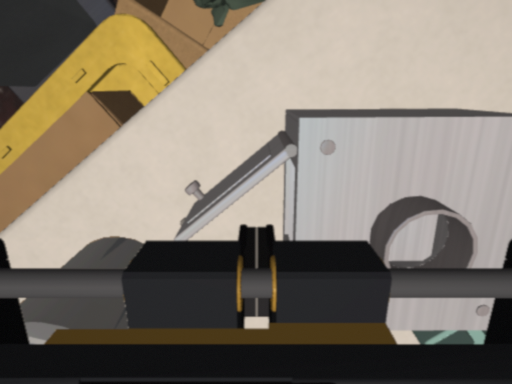

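The wrist view shows the hatch still open, from the hinge at (290,150) to about (180,238), while the fingers sit beside the bin front. I'll find out where the hatch really is relative to the fingertips.

Run:
```python
from h import *
o=env.get_obs();w=cam('wrist');R=Ro.from_euler('xyz',o['tool_rot'],degrees=True).as_matrix();tip=o['tool_pos']+R@[0,0,.022]
print('tip',tip,proj(w,tip))
H=np.array([.5116,.3254]);y=np.radians(52);ex=np.array([np.cos(y),np.sin(y)]);rt=np.array([ex[1],-ex[0]])
f=lambda p:np.array([(np.array(p)[:2]-H)@ex,(np.array(p)[:2]-H)@rt])*1000
print('tip bin',f(tip))
for n in('top','side','wrist'):
  c=cam(n);P=cloud(c).reshape(-1,3);d=P[:,:2]-H;a=d@ex;b=d@rt
  for z0,z1 in((.03,.055),(.055,.072),(.072,.085)):
    m=(c['depth'].ravel()>0)&(a<-.008)&(a>-.12)&(b>-.02)&(b<.11)&(P[:,2]>z0)&(P[:,2]<z1)
    q=np.c_[a[m],b[m]]*1000
    print(n,z0,m.sum(),[np.round(np.median(q[(q[:,1]>l)&(q[:,1]<=l+12)],0)) .tolist() for l in range(-12,108,12) if ((q[:,1]>l)&(q[:,1]<=l+12)).sum()>2])
```

```text
tip [0.53938369 0.28326197 0.05519896] (np.float64(255.69881240844379), np.float64(218.84084561892973))
tip bin [-16.09987034  47.83660472]
top 0.03 0 []
top 0.055 0 []
top 0.072 0 []
side 0.03 376 [[-13.0, 6.0], [-27.0, 17.0], [-43.0, 30.0], [-55.0, 41.0], [-65.0, 51.0], [-112.0, 90.0], [-99.0, 101.0]]
side 0.055 261 [[-14.0, 7.0], [-28.0, 19.0], [-42.0, 31.0], [-56.0, 42.0], [-66.0, 52.0], [-112.0, 91.0], [-100.0, 101.0]]
side 0.072 219 [[-12.0, 7.0], [-24.0, 18.0], [-38.0, 30.0], [-53.0, 42.0], [-62.0, 51.0], [-113.0, 90.0], [-100.0, 101.0]]
wrist 0.03 863 [[-13.0, 7.0], [-26.0, 18.0], [-43.0, 32.0], [-54.0, 40.0], [-64.0, 50.0], [-116.0, 88.0]]
wrist 0.055 699 [[-13.0, 8.0], [-26.0, 18.0], [-40.0, 30.0], [-53.0, 41.0], [-62.0, 49.0]]
wrist 0.072 1754 [[-11.0, 9.0], [-21.0, 18.0], [-35.0, 30.0], [-50.0, 42.0], [-59.0, 50.0], [-108.0, 93.0], [-101.0, 99.0]]
```

Run:
```python
from h import *
print(env.tip_reach)
o=env.get_obs();w=cam('wrist');P=cloud(w);R=Ro.from_euler('xyz',o['tool_rot'],degrees=True).as_matrix()
T=(P-o['tool_pos'])@R*1000
for v in (222,226,229,232,236,240,250,270,290,310): print(v,[np.round(T[v,u]).tolist() for u in(245,252,257,268)])
print(o['tool_pos'],o['force'],o['time_s'])
```

```text
0.022
222 [[-25.0, -9.0, 77.0], [-25.0, -3.0, 77.0], [-25.0, 1.0, 76.0], [-25.0, 10.0, 77.0]]
226 [[11.0, -6.0, -16.0], [-29.0, -3.0, 77.0], [-28.0, 1.0, 76.0], [11.0, 7.0, -15.0]]
229 [[11.0, -6.0, -19.0], [9.0, -2.0, -16.0], [9.0, 1.0, -16.0], [11.0, 6.0, -19.0]]
232 [[11.0, -5.0, -23.0], [9.0, -2.0, -20.0], [9.0, 1.0, -19.0], [11.0, 6.0, -23.0]]
236 [[11.0, -5.0, -27.0], [9.0, -2.0, -24.0], [9.0, 1.0, -24.0], [11.0, 6.0, -28.0]]
240 [[11.0, -5.0, -33.0], [9.0, -2.0, -29.0], [10.0, 1.0, -30.0], [11.0, 6.0, -32.0]]
250 [[9.0, -5.0, -39.0], [10.0, -2.0, -40.0], [7.0, 1.0, -36.0], [9.0, 6.0, -40.0]]
270 [[33.0, -3.0, -97.0], [33.0, -1.0, -96.0], [33.0, 0.0, -97.0], [33.0, 3.0, -97.0]]
290 [[29.0, -3.0, -99.0], [29.0, -1.0, -100.0], [29.0, 0.0, -100.0], [29.0, 3.0, -100.0]]
310 [[-7.0, -4.0, -62.0], [-7.0, -2.0, -61.0], [-112.0, 1.0, 76.0], [-7.0, 5.0, -62.0]]
[0.5393556  0.28309643 0.0771775 ] [ 0.08897106  0.61686606 -0.57592302] 6.55
```

Run:
```python
from h import *
o=env.get_obs();R=Ro.from_euler('xyz',o['tool_rot'],degrees=True).as_matrix()
for n in('side','top'):
  c=cam(n);T=(cloud(c)-o['tool_pos'])@R*1000
  m=(c['depth']>0)&(abs(T[...,0])<16)&(abs(T[...,1])<20)&(T[...,2]<60)
  z=T[m][:,2];print(n,m.sum(),np.histogram(z,bins=[-150,-100,-80,-60,-50,-40,-30,-20,-15,-10,0,10,20,30,60]))
c=cam('side'); save(c,'s4.png'); x=proj(c,o['tool_pos']); print(x)
i=cv2.imread('pics/s4.png')[150:310,150:310]; cv2.imwrite('pics/s4c.png',cv2.resize(i,None,fx=3.7,fy=3.7,interpolation=2))
```

```text
side 607 (array([82, 14, 77, 65, 61, 52, 55, 30, 11,  0,  0,  0,  0,  0]), array([-150, -100,  -80,  -60,  -50,  -40,  -30,  -20,  -15,  -10,    0,
         10,   20,   30,   60]))
top 499 (array([0, 0, 0, 0, 0, 0, 0, 0, 0, 0, 0, 0, 0, 0]), array([-150, -100,  -80,  -60,  -50,  -40,  -30,  -20,  -15,  -10,    0,
         10,   20,   30,   60]))
(np.float64(245.32880503475883), np.float64(255.44894876116035))
```

View pics/s4c.png

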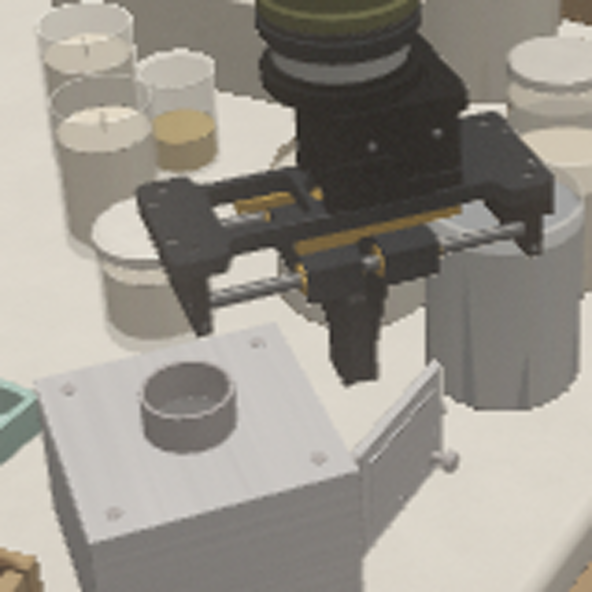

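The side crop shows the fingertips hovering well above the hatch's top edge. Both depth views put the tips about 14 mm behind the reported TCP, where the text says 22 mm ahead, so the reported z is about 36 mm too low. I'll plan on the measured tips: back off, go 40 mm lower and push again.

```bash
python3 -m creep '[0,0,-0.8,-0.1,0,0,0,0,0,-1.7,-0.1,0,0,0,0,0,-2.6,-0.1,0,0,0,0,0,-3.1,-0.1,0,0,0,0,0,-3.2,0.3,0,0,0,0,0,-3.2,0.9,0,0,0,0,0,-3.2,1.3,0,0,0,0,0,-3.2,1.3,0,0,0,0,0,-3.2,1.3,0,0,0]'
python3 -m creep '[0,0,0.3,0,0,0,0,0,0,0.6,0,0,0,0,0,0,0.9,0,0,0,0,0,0,1.2,0,0,0,0,0,0,1.5,0,0,0,0,0,0,1.8,0,0,0,0,0,0,2.1,0,0,0,0,0,0,2.3,0,0,0,0,0,0,2.5,0,0,0,0,0,0,2.65,0,0,0,0,0,0,2.8,0,0,0,0,0,0,2.9,0,0,0,0]'; python3 -m creep '[0,0,0.07,0,0,0,0,0,0,0.14,0,0,0,0,0,0,0.2,0,0,0,0,0,0,0.25,0,0,0,0]'
python3 - <<'E'
from h import *
o=env.get_obs()
H=np.array([.5116,.3254]);y=np.radians(52);ex=np.array([np.cos(y),np.sin(y)]);rt=np.array([ex[1],-ex[0]])
d=o['tool_pos'][:2]-H;print(d@ex,d@rt,o['force'])
for n in('side','wrist'):
  c=cam(n);P=cloud(c).reshape(-1,3);d=P[:,:2]-H;a=d@ex;b=d@rt
  m=(c['depth'].ravel()>0)&(a<.01)&(a>-.12)&(b>-.01)&(b<.11)&(P[:,2]>.03)&(P[:,2]<.082)
  q=np.c_[a[m],b[m],P[m,2]]*1000
  print(n,m.sum(),[np.round(np.median(q[(q[:,1]>l)&(q[:,1]<=l+12)],0)) .tolist() for l in range(-12,108,12) if ((q[:,1]>l)&(q[:,1]<=l+12)).sum()>2])
E
```

```text
time_s: 7.65
tool_pos: [0.4801, 0.2085, 0.038]
tool_rot: [180.0, -0.1, 142.0]
force: [-0.4, -0.8, -0.3]
grip_width: 0.0009
grasp_force: 0.0
time_s: 8.85
tool_pos: [0.5341, 0.2764, 0.0382]
tool_rot: [180.0, 0.0, 142.0]
force: [0.2, -0.7, -1.1]
grip_width: 0.0003
grasp_force: 0.2
time_s: 9.25
tool_pos: [0.5386, 0.2821, 0.0382]
tool_rot: [-180.0, 0.0, 142.0]
force: [-0.1, -0.5, -0.1]
grip_width: 0.0007
grasp_force: 0.2
-0.01753867392083887 0.04794467734325732 [-0.05794578 -0.52767158 -0.05193521]
side 511 [[0.0, -4.0, 67.0], [1.0, 7.0, 79.0], [-0.0, 20.0, 79.0], [-9.0, 35.0, 77.0], [-17.0, 38.0, 71.0], [-4.0, 53.0, 78.0], [-3.0, 63.0, 78.0], [-4.0, 80.0, 66.0], [-112.0, 90.0, 52.0], [-100.0, 101.0, 51.0]]
wrist 5566 [[4.0, -4.0, 68.0], [0.0, 6.0, 77.0], [-1.0, 18.0, 77.0], [-3.0, 29.0, 75.0], [-16.0, 38.0, 66.0], [-17.0, 49.0, 73.0], [-112.0, 90.0, 56.0], [-101.0, 99.0, 49.0]]
```

```bash
python3 -m creep '[0,0,0.07,0,0,0,0,0,0,0.14,0,0,0,0,0,0,0.14,0,0,0,0]';python3 -m creep '[0,0,0.1,0,0,0,0,0,0,0.2,0,0,0,0,0,0,0.2,0,0,0,0]'
```

```text
time_s: 9.65
tool_pos: [0.5408, 0.2845, 0.0381]
tool_rot: [-179.9, 0.0, 141.9]
force: [-0.9, -2.3, 1.5]
grip_width: 0.0004
grasp_force: 1.6
time_s: 9.95
tool_pos: [0.5434, 0.2874, 0.0379]
tool_rot: [-179.6, 0.0, 141.9]
force: [-6.8, -8.6, 8.2]
grip_width: 0.0006
grasp_force: 6.1
```

```bash
python3 -m creep '[0,0,0.07,0,0,0,0,0,0,0.1,0,0,0,0,0,0,0.1,0,0,0,0]';python3 -m creep '[0,0,-0.3,0,0,0,0,0,0,-1.2,0,0,0,0,0,0,-2.2,0,0,0,0,0,0,-3,-1,0,0,0,0,0,-3,-2,0,0,0,0,0,-3,-3,0,0,0,0,0,-3,-3,0,0,0]'
python3 - <<'E'
from h import *
H=np.array([.5116,.3254]);y=np.radians(52);ex=np.array([np.cos(y),np.sin(y)]);rt=np.array([ex[1],-ex[0]])
for n in('side','wrist'):
  c=cam(n);P=cloud(c).reshape(-1,3);d=P[:,:2]-H;a=d@ex;b=d@rt
  m=(c['depth'].ravel()>0)&(a<.01)&(a>-.08)&(b>-.01)&(b<.11)&(P[:,2]>.06)&(P[:,2]<.082)
  q=np.c_[a[m],b[m],P[m,2]]*1000
  print(n,m.sum(),[np.round(np.median(q[(q[:,1]>l)&(q[:,1]<=l+12)],0)) .tolist() for l in range(-12,108,12) if ((q[:,1]>l)&(q[:,1]<=l+12)).sum()>2])
E
```

```text
time_s: 10.25
tool_pos: [0.5434, 0.2874, 0.0378]
tool_rot: [-179.2, 0.0, 141.9]
force: [-12.5, -13.7, 13.2]
grip_width: 0.0003
grasp_force: 10.6
time_s: 10.95
tool_pos: [0.4942, 0.224, 0.1325]
tool_rot: [179.5, 0.3, 142.0]
force: [0.5, 0.2, -0.4]
grip_width: 0.0002
grasp_force: 0.0
side 54 [[-0.0, -3.0, 74.0], [0.0, 7.0, 78.0], [1.0, 17.0, 79.0], [1.0, 32.0, 79.0], [1.0, 42.0, 78.0], [2.0, 54.0, 79.0], [2.0, 65.0, 79.0], [1.0, 78.0, 79.0]]
wrist 2520 [[5.0, -4.0, 74.0], [1.0, 6.0, 77.0], [1.0, 18.0, 77.0], [1.0, 30.0, 77.0], [1.0, 42.0, 77.0], [1.0, 54.0, 77.0], [1.0, 66.0, 77.0], [2.0, 78.0, 77.0], [7.0, 91.0, 75.0]]
```

The hatch reads flat and flush along its whole length, so it is shut. Next I'll measure the mouth more precisely from three views.

```bash
cat >> h.py <<'E'
def circ(p):
    A=np.c_[2*p,np.ones(len(p))];s=np.linalg.lstsq(A,(p**2).sum(1),rcond=None)[0];return s[:2],np.sqrt(s[2]+s[:2]@s[:2])
def rim(n,M=(.5905,.350)):
    c=cam(n);P=cloud(c).reshape(-1,3);r=np.hypot(P[:,0]-M[0],P[:,1]-M[1])
    k=(P[:,2]>.1045)&(P[:,2]<.111)&(r<.03)&(r>.016); p=P[k][:,:2]
    if len(p)<10: return print(n,len(p))
    print(n,len(p),circ(p),cv2.minEnclosingCircle(p.astype(np.float32)),np.median(P[k][:,2]))
E
python3 - <<'E'
from h import *
for n in('wrist','top','side'): rim(n)
c=cam('wrist');print(proj(c,[.5905,.35,.107]),env.get_obs()['tool_pos'],env.get_obs()['tool_rot'],env.get_obs()['qpos'])
E
```

```text
wrist 602 (array([0.59014898, 0.35356354]), np.float64(0.021791595126899738)) ((0.5906267166137695, 0.3536229431629181), 0.023895595222711563) 0.10693521354841512
top 0
side 134 (array([0.58952354, 0.35373204]), np.float64(0.022112867891269244)) ((0.5908583998680115, 0.35274308919906616), 0.02538512460887432) 0.10712720673458648
(np.float64(505.95783941726563), np.float64(219.75989509148516)) [0.49049475 0.22160047 0.12704984] [-1.79938260e+02 -7.97230645e-02  1.41983263e+02] [ 26.00985429  17.09965569 -60.78508934 103.49685168  15.91509076
  68.81588812  12.41928254]
```

```bash
python3 -m creep '[10,0,0,-1,0,0,1.4,20,0,0,-2,0,0,2.8,40,0,0.5,-3,0,0,4.2,40,0,1,-3,0,0,5.6,40,0,2.1,-3,0,0,7,40,0,2.1,-3,0,0,8.4,40,0,2.1,-3,0,0,9.8,40,0,2.1,-3,0,0,11.2,40,0,2.1,-3,0,0,12.6,40,0,2.1,-3,0,0,14,40,0,2.1,-3,0,0,15,40,0,2.1,-3,0,0,15]'; python3 -m creep '[40,0,0,0,0,0,0,40,0,0,0,0,0,0]'
python3 - <<'E'
from h import *
rim('wrist',(.590,.3525))
o=env.get_obs();c=cam('wrist');print(proj(c,[.590,.3525,.107]),o['tool_pos'],o['tool_rot'])
save(c,'w5.png')
R=Ro.from_euler('xyz',o['tool_rot'],degrees=True).as_matrix();T=(cloud(c)-o['tool_pos'])@R*1000
m=(T[...,2]<30)&(T[...,2]>-45)&(abs(T[...,1])<50)&(abs(T[...,0])<20)&(c['depth']>0)
q=T[m];print(len(q),q[:,2].max(),[ (np.round(np.percentile(q[s*q[:,1]>0],[2,50,98],axis=0)).tolist()) for s in(1,-1)])
E
```

```text
time_s: 12.45
tool_pos: [0.5296, 0.2713, 0.2171]
tool_rot: [-180.0, 0.1, 52.0]
force: [0.7, -0.6, -0.2]
grip_width: 0.0401
grasp_force: 0.0
time_s: 12.65
tool_pos: [0.5298, 0.2713, 0.2177]
tool_rot: [-180.0, 0.0, 52.1]
force: [0.2, -0.7, 0.3]
grip_width: 0.0401
grasp_force: 0.0
wrist 568 (array([0.59128705, 0.35366157]), np.float64(0.021908884993018928)) ((0.591415524482727, 0.3536865711212158), 0.02347278594970703) 0.1071720191824293
(np.float64(253.00990708569307), np.float64(65.62546984220145)) [0.52986675 0.27122839 0.21784023] [-1.79976588e+02  2.57669864e-02  5.20435426e+01]
1642 -10.886435780820507 [[[-6.0, 20.0, -44.0], [10.0, 23.0, -31.0], [12.0, 30.0, -13.0]], [[-6.0, -29.0, -44.0], [10.0, -23.0, -31.0], [12.0, -19.0, -13.0]]]
```

```bash
python3 -m creep '[40,-1.2,0.81,0,0,0,0,40,-2.4,1.63,0,0,0,0,40,-3.6,2.44,0,0,0,0,40,-4.8,3.25,0,0,0,0,40,-6,4.07,0,0,0,0,40,-7.2,4.88,0,0,0,0,40,-8.4,5.7,0,0,0,0,40,-9.6,6.5,0,0,0,0,40,-10.8,7.3,0,0,0,0,40,-12.2,8.27,0,0,0,0,40,-12.2,8.27,0,0,0,0]'; python3 -m creep '[40,0,0,0,0,0,0,40,0,0,0,0,0,0]' >/dev/null
python3 - <<'E'
from h import *
o=env.get_obs();print(o['tool_pos'],o['tool_rot'])
c=cam('wrist');P=cloud(c).reshape(-1,3);ok=c['depth'].ravel()>0
r=np.hypot(P[:,0]-.5365,P[:,1]+.1725)
k=ok&(r<.04)&(P[:,2]>.012)&(P[:,2]<.03);p=P[k];z=np.median(p[:,2]);print('lid',k.sum(),z,cv2.minEnclosingCircle(p[p[:,2]>z-.004][:,:2].astype(np.float32)))
k=ok&(r<.02)&(P[:,2]>.043)&(P[:,2]<.06);p=P[k];print('knob',k.sum(),np.median(p,0),cv2.minEnclosingCircle(p[:,:2].astype(np.float32)))
K=np.array([.5365,-.173]);d=K-o['tool_pos'][:2];y=np.radians(o['tool_rot'][2]);print('shift',d@[np.cos(y),np.sin(y)]/.03,d@[np.sin(y),-np.cos(y)]/.03)
E
```

```text
time_s: 13.85
tool_pos: [0.4978, -0.1788, 0.2177]
tool_rot: [179.9, 0.2, 51.3]
force: [1.1, -0.8, -0.6]
grip_width: 0.0399
grasp_force: 0.0
[ 0.50008828 -0.16851948  0.21823453] [-1.79979133e+02 -3.35450366e-02  5.20683936e+01]
lid 1853 0.021085553442792056 ((0.5367159843444824, -0.1730899065732956), 0.03005908615887165)
knob 187 [ 0.53685986 -0.1724501   0.04800733] ((0.5367893576622009, -0.173050194978714), 0.008462255820631981)
shift 0.6283012739924367 1.0491279079350386
```

```bash
python3 -m creep '[40,0.64,1.06,0.5,0,0,0,40,0.64,1.06,1.6,0,0,0,40,0.64,1.06,2.8,0,0,0,40,0.64,1.06,4,0,0,0,40,0.64,1.06,5,0,0,0,40,0.64,1.06,5.8,0,0,0,40,0.64,1.06,6.3,0,0,0,40,0.64,1.06,6.5,0,0,0,40,0.64,1.06,6.5,0,0,0,40,0.64,1.06,6.5,0,0,0]'
python3 - <<'E'
from h import *
o=env.get_obs();R=Ro.from_euler('xyz',o['tool_rot'],degrees=True).as_matrix();print(o['tool_pos'])
for n in('wrist','side'):
  c=cam(n);P=cloud(c);T=(P-o['tool_pos'])@R*1000;m=(c['depth']>0)&(abs(T[...,0])<14)&(abs(abs(T[...,1])-25)<9)&(P[...,2]>.024)&(P[...,2]<.09)
  q=P[m];print(n,len(q),np.percentile(q[:,2],[0,1,3,10]))
E
```

```text
time_s: 15.1
tool_pos: [0.5378, -0.1744, 0.0245]
tool_rot: [179.9, -0.0, 52.0]
force: [-0.1, -0.2, -0.3]
grip_width: 0.0401
grasp_force: 0.0
[ 0.53780264 -0.17438932  0.02450233]
wrist 3124 [0.03611111 0.03747912 0.03935004 0.04438905]
side 251 [0.02411933 0.02448118 0.03855566 0.04270879]
```

```bash
python3 -m creep '[40,0.02,-0.05,0.2,0,0,0,40,0.02,-0.05,0.39,0,0,0,40,0.02,-0.05,0.39,0,0,0,8,0.02,-0.05,0.39,0,0,0,8,0.02,-0.05,0.39,0,0,0,8,0.02,-0.05,0.39,0,0,0,8,0.02,-0.05,0.39,0,0,0,8,0.02,-0.05,0.39,0,0,0]' 35;  python3 -m creep '[8,0,0,-0.3,0,0,0,8,0,0,-0.8,0,0,0,8,0,0,-1.5,0,0,0,8,0,0,-1.5,0,0,0]'
```

```text
time_s: 16.0
tool_pos: [0.5361, -0.1731, 0.0117]
tool_rot: [180.0, -0.0, 52.0]
force: [0.3, -0.4, -0.2]
grip_width: 0.0157
grasp_force: 35.0
time_s: 16.4
tool_pos: [0.5385, -0.1736, 0.0602]
tool_rot: [179.6, -0.1, 52.0]
force: [0.4, -0.4, -2.1]
grip_width: 0.0158
grasp_force: 35.0
```

```bash
python3 -m creep '[8,0,0,-1,0,0,0,8,0,0,-2.2,0,0,0,8,0,0,-3.4,0,0,0,8,0.3,-0.2,-4.4,0,0,0,8,0.9,-0.6,-4.77,0,0,0,8,1.7,-1.07,-4.77,0,0,0,8,2.6,-1.63,-4.77,0,0,0,8,3.6,-2.26,-4.77,0,0,0,8,4.6,-2.89,-4.77,0,0,0,8,5.6,-3.52,-4.77,0,0,0,8,6.6,-4.15,-4.77,0,0,0,8,7.6,-4.78,-4.77,0,0,0]'; python3 -m creep '[8,1,-0.63,0,0,0,0,8,2,-1.26,0,0,0,0,8,3,-1.88,0,0,0,0,8,4,-2.5,0,0,0,0,8,5,-3.14,0,0,0,0,8,5.9,-3.7,0,0,0,0,8,6.6,-4.15,0,0,0,0,8,7.1,-4.46,0,0,0,0,8,7.34,-4.61,0,0,0,0,8,7.34,-4.61,0,0,0,0,8,7.34,-4.61,0,0,0,0]'
cat > lid.py <<'E'
from h import *
o=env.get_obs();print(o['tool_pos'],o['tool_rot'],o['force'],o['grip_width'])
R=Ro.from_euler('xyz',o['tool_rot'],degrees=True).as_matrix()
for n in('wrist','side'):
  c=cam(n);P=cloud(c);T=(P-o['tool_pos'])@R;r=np.hypot(T[...,0],T[...,1]);zl=-.0095
  m=(c['depth']>0)&(r<.04)&(T[...,2]>-.012)&(T[...,2]<.012);p=P[m]
  q=p[p[:,2]>np.percentile(p[:,2],50)-.003];print(n,len(p),np.percentile(p[:,2],[5,50,95]),cv2.minEnclosingCircle(q[:,:2].astype(np.float32)))
  A=np.c_[q,np.ones(len(q))];
  s=np.linalg.svd(q-q.mean(0))[2][2];print(' normal',s)
d=np.array([.591,.3535])-o['tool_pos'][:2];y=np.radians(o['tool_rot'][2]);print('shift',d@[np.cos(y),np.sin(y)]/.03,d@[np.sin(y),-np.cos(y)]/.03)
E
python3 lid.py
```

```text
time_s: 17.6
tool_pos: [0.5631, 0.0962, 0.1993]
tool_rot: [180.0, 0.0, 51.9]
force: [0.6, 0.8, -2.6]
grip_width: 0.0158
grasp_force: 35.0
time_s: 18.7
tool_pos: [0.5905, 0.3522, 0.1992]
tool_rot: [180.0, 0.1, 51.9]
force: [-0.2, -1.1, -3.3]
grip_width: 0.0154
grasp_force: 35.0
[0.59052539 0.35224131 0.19920858] [1.79960125e+02 7.84089383e-02 5.18980443e+01] [-0.19492472 -1.11447023 -3.26952019] 0.01543203491638946
wrist 3905 [0.1991699  0.20839213 0.20955372] ((0.5910294651985168, 0.35345062613487244), 0.02942284382879734)
 normal [-1.22911300e-03  2.38110181e-04  9.99999216e-01]
side 583 [0.19635522 0.20863551 0.21028627] ((0.5874841809272766, 0.35223153233528137), 0.031061910092830658)
 normal [-0.00918868  0.01425189  0.99985622]
shift 0.042778356126239925 -0.013440462968388987
```

```bash
python3 -m creep '[8,0.02,0,0.6,0,0,0,8,0.02,0,1.3,0,0,0,8,0.02,0,1.9,0,0,0,8,0.02,0,2.3,0,0,0,8,0.02,0,2.5,0,0,0,8,0.02,0,2.5,0,0,0]'; python3 -m creep '[8,0,0,0.1,0,0,0,8,0,0,0.2,0,0,0,8,0,0,0.3,0,0,0,8,0,0,0.4,0,0,0,8,0,0,0.4,0,0,0]'
```

```text
time_s: 19.4
tool_pos: [0.5906, 0.3532, 0.124]
tool_rot: [-180.0, 0.1, 51.9]
force: [-0.5, 0.1, -3.4]
grip_width: 0.0159
grasp_force: 35.0
time_s: 19.9
tool_pos: [0.5903, 0.3539, 0.112]
tool_rot: [-180.0, 0.1, 52.0]
force: [-0.1, 0.4, -3.0]
grip_width: 0.0158
grasp_force: 35.0
```

Entering freely (foot about 7 mm below the rim), I'll continue to the seat.

```bash
python3 -m creep '[8,0,0,0.08,0,0,0,8,0,0,0.16,0,0,0,8,0,0,0.2,0,0,0,8,0,0,0.2,0,0,0]'; python3 -m creep '[8,0,0,0.03,0,0,0,8,0,0,0.06,0,0,0,8,0,0,0.06,0,0,0]'
```

```text
time_s: 20.3
tool_pos: [0.5905, 0.3539, 0.1063]
tool_rot: [-180.0, 0.0, 52.0]
force: [0.4, -0.5, -3.7]
grip_width: 0.0162
grasp_force: 35.0
time_s: 20.6
tool_pos: [0.5906, 0.3541, 0.1048]
tool_rot: [180.0, -0.0, 52.0]
force: [-0.6, -0.3, -3.3]
grip_width: 0.0162
grasp_force: 35.0
```

```bash
python3 -m creep '[8,0,0,0.04,0,0,0,8,0,0,0.08,0,0,0,8,0,0,0.08,0,0,0]'; python3 -m creep '[8,0,0,0.03,0,0,0,8,0,0,0.03,0,0,0,8,0,0,0.03,0,0,0]'; python3 lid.py
```

```text
time_s: 20.9
tool_pos: [0.5907, 0.3541, 0.1047]
tool_rot: [179.9, -0.0, 51.9]
force: [-3.4, -3.6, 7.6]
grip_width: 0.0162
grasp_force: 35.0
time_s: 21.2
tool_pos: [0.5908, 0.3541, 0.1047]
tool_rot: [179.9, -0.0, 51.9]
force: [-5.0, -4.3, 11.8]
grip_width: 0.0162
grasp_force: 35.0
[0.59076835 0.35412033 0.10470818] [ 1.79914913e+02 -3.44289666e-02  5.19429062e+01] [-4.97861171 -4.29058672 11.78324492] 0.016200498474409655
wrist 3838 [0.10473132 0.11400496 0.11512339] ((0.5917128920555115, 0.35592710971832275), 0.029478685930371284)
 normal [-5.16063607e-05 -9.17261645e-04  9.99999578e-01]
side 514 [0.10103059 0.11374104 0.11593724] ((0.5868538618087769, 0.3551526963710785), 0.030113259330391884)
 normal [ 0.01251134 -0.01388277 -0.99982535]
shift -0.011521508909571475 0.01882661800803083
```

Seated: the lid top is at 0.114 as expected, level, and the seat takes the load. Release, rise and remeasure the outer lid.

```bash
python3 -m creep '[8,0,0,-0.1,0,0,0,30,0,0,-0.1,0,0,0,30,0,0,-0.1,0,0,0,40,0,0,-0.2,0,0,0,40,0,0,-0.6,0,0,0,60,0,0,-1.2,0,0,0,87,0,0,-1.5,0,0,0,87,0,0,-1.5,0,0,0,87,0,0,-1.5,0,0,0,87,0,0,-1.5,0,0,0]'
python3 - <<'E'
from h import *
o=env.get_obs();print(o['tool_pos'],o['tool_rot'])
for n in('wrist','side'):
  c=cam(n);P=cloud(c).reshape(-1,3);ok=c['depth'].ravel()>0
  r=np.hypot(P[:,0]-.591,P[:,1]-.3535)
  k=ok&(r<.04)&(P[:,2]>.11)&(P[:,2]<.118);p=P[k];print(n,'lid',k.sum(),np.median(p[:,2]),cv2.minEnclosingCircle(p[:,:2].astype(np.float32)))
  k=ok&(r<.014)&(P[:,2]>.137)&(P[:,2]<.145);p=P[k];print('knob',k.sum(),np.median(p,0),cv2.minEnclosingCircle(p[:,:2].astype(np.float32)))
d=np.array([.5912,.354])-o['tool_pos'][:2];y=np.radians(o['tool_rot'][2]);print('shift',d@[np.cos(y),np.sin(y)]/.03,d@[np.sin(y),-np.cos(y)]/.03)
E
```

```text
time_s: 22.3
tool_pos: [0.5903, 0.3537, 0.1459]
tool_rot: [-180.0, 0.1, 52.0]
force: [-0.6, -0.4, 0.1]
grip_width: 0.0719
grasp_force: 0.0
[0.59033888 0.35369769 0.14591702] [-1.79994454e+02  6.17311831e-02  5.19535801e+01]
wrist lid 4699 0.11410930149008082 ((0.5899412631988525, 0.35404303669929504), 0.030063612386584282)
knob 569 [0.59206337 0.35501129 0.14083995] ((0.591413676738739, 0.35417282581329346), 0.00875881314277649)
side lid 472 0.11468012109138023 ((0.5881865620613098, 0.35535043478012085), 0.03061588853597641)
knob 21 [0.59215455 0.35902127 0.14085794] ((0.591200053691864, 0.3566024899482727), 0.008072578348219395)
shift 0.025626126733351184 0.01639437314608666
```

```bash
python3 -m creep '[87,0,0,0,0,0,0,87,0,0,0,0,0,0,87,0,-0.02,0.5,0,0,0,87,0,-0.02,1.1,0,0,0,87,0,-0.02,1.7,0,0,0,87,0,-0.02,2.1,0,0,0,87,0,-0.02,2.24,0,0,0,87,0,-0.02,2.24,0,0,0,87,0,-0.02,2.24,0,0,0]'; python3 -m creep '[62,0,0,0,0,0,0,62,0,0,0,0,0,0,62,0,0,0,0,0,0,58,0,0,0,0,0,0,54,0,0,0,0,0,0,54,0,0,0,0,0,0,54,0,0,0,0,0,0,54,0,0,0,0,0,0]' 20
```

```text
time_s: 23.3
tool_pos: [0.5904, 0.3548, 0.0798]
tool_rot: [180.0, -0.0, 52.0]
force: [0.8, 0.4, -0.1]
grip_width: 0.0872
grasp_force: 0.0
time_s: 24.1
tool_pos: [0.5902, 0.3544, 0.0794]
tool_rot: [180.0, 0.0, 52.0]
force: [-0.2, -0.4, 1.3]
grip_width: 0.0583
grasp_force: 20.0
```

```bash
python3 -m creep '[54,0,0,-0.1,0,0,0,54,0,0,-0.2,0,0,0,54,0,0,-0.35,0,0,0,54,0,0,-0.5,0,0,0,54,0,0,-0.7,0,0,0,54,0,0,-0.9,0,0,0,54,0,0,-1.1,0,0,0,54,0,0,-1.4,0,0,0,54,0,0,-1.8,0,0,0,54,0,0,-2.3,0,0,0,54,0,0,-2.8,0,0,0,54,0,0,-3.1,0,0,0]'; python3 -m creep '[54,0,0,-0.23,0,0,0,54,0,0,-0.23,0,0,0,54,0,0,-0.23,0,0,0,54,0,0,-0.23,0,0,0,54,0,0,-0.23,0,0,0]'
python3 - <<'E'
from h import *
s=cam('side');save(s,'s9.png');print(env.get_obs()['joint_velocities'])
i=cv2.imread('pics/s9.png')[130:310,120:300]; cv2.imwrite('pics/s9c.png',cv2.resize(i,None,fx=3.3,fy=3.3,interpolation=2))
P=cloud(s).reshape(-1,3);r=np.hypot(P[:,0]-.591,P[:,1]-.354);k=(r<.035)&(P[:,2]>.09)&(P[:,2]<.3);print(np.histogram(P[k][:,2],bins=np.arange(.09,.30,.01)))
k&=(P[:,2]>.105)&(P[:,2]<.115);print(cv2.minEnclosingCircle(P[k][:,:2].astype(np.float32)),np.median(P[k][:,2]))
E
```

```text
time_s: 25.3
tool_pos: [0.5907, 0.3551, 0.1749]
tool_rot: [179.9, -0.1, 52.0]
force: [-0.5, -0.0, -0.5]
grip_width: 0.0581
grasp_force: 20.0
time_s: 25.8
tool_pos: [0.5898, 0.3541, 0.1783]
tool_rot: [-180.0, 0.1, 52.0]
force: [-0.7, -0.2, -0.5]
grip_width: 0.058
grasp_force: 20.0
[-0.02098715 -0.20314973 -0.05071707 -0.20286502 -0.06249012  0.11696136
  0.07035576]
(array([113,  86, 353,  38,  49,  39,   0,   0,   0,   0,  11, 106, 117,
         0,   0,   0,   0,   0,  54,   7]), array([0.09, 0.1 , 0.11, 0.12, 0.13, 0.14, 0.15, 0.16, 0.17, 0.18, 0.19,
       0.2 , 0.21, 0.22, 0.23, 0.24, 0.25, 0.26, 0.27, 0.28, 0.29]))
((0.5900660157203674, 0.35383033752441406), 0.027271034196019173) 0.11185958898233436
```

View pics/s9c.png

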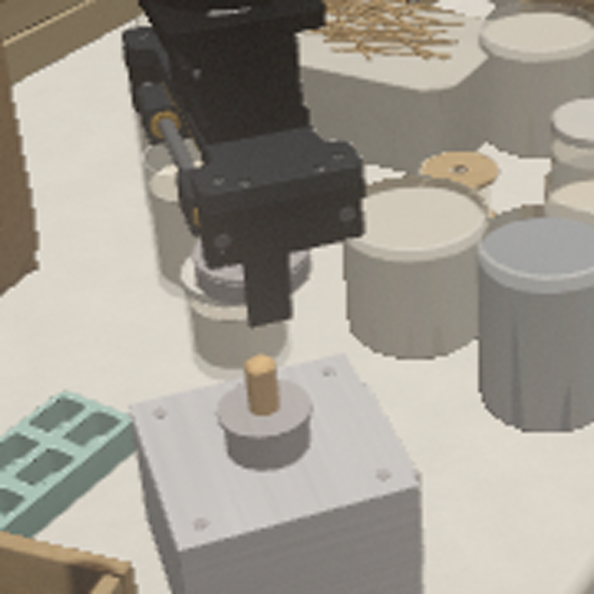

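The picture shows the inner lid seated flush in the neck at (265,410), its knob upright. The outer lid is level in the gripper at (250,270), about 10 cm above, and the hatch is shut. Handing in.

```bash
python3 -m creep '[54,0,0,0,0,0,0,54,0,0,0,0,0,0,54,0,0,0,0,0,0]'; python3 -c "from cell import env; print(env.sign_off())"
```

```text
time_s: 26.15
tool_pos: [0.5901, 0.3544, 0.1791]
tool_rot: [-180.0, 0.0, 52.0]
force: [0.2, 0.4, -0.9]
grip_width: 0.058
grasp_force: 20.0
the job is handed in; nothing more can be done
None
```

I handed the job in at about 26 s (sign-off returned no verdict): the hatch is shut, the inner lid is seated in the mouth, and the gripper holds the outer lid level about 10 cm above where it sat; my first hatch push passed over the door because the fingertips sit about 35 mm higher than the stated reach, so I corrected for that and pushed again.

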